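# Wedge up the sagging leaf of a jam display riser and load it

## Task

The hinged front leaf of the low wooden jam riser sags because its screw foot does not reach the counter. Push the wooden wedge, thin end first, in under that foot until the leaf has come up level with the fixed top and is held there tight, and stop pushing as soon as you feel it come up hard, so that the hinges are not strained. Then stand the jam jar from the counter left of the riser, near the bell, upright on the leaf; leave the wedge in place, let go of everything, and do not disturb the bell, the price stand or the card reader.

Things in the scene. Friction and masses are not known exactly. Their poses are not given: they have to be found in the camera images.
- riser: Low brown wooden display riser, fixed, 55 mm high and 200 mm wide. Origin on the counter, below the middle of the hinge line; its x axis points away from the leaf (the leaf lies on the -x side), y along the hinge, z up. The fixed top (14 mm board, two jam jars and a small price stand on it) covers x 0 to 180 mm.
- leaf (a joint): Sag angle of the riser's hinged leaf: 0 = level and flush with the fixed top, where the leaf's end butts against the top and stops hard; 0.055 rad = fully sagged onto its brackets, as at the start. The leaf weighs 0.4 to 0.8 kg.
- leaf_mid (a point): Middle of the leaf's upper face. The leaf is a 14 mm board, 200 mm wide, that reaches 170 mm from the hinge line; when level its upper face is 55 mm above the counter. The axes are those of the riser, tilted with the leaf.
- leaf_foot (a point): Point on the leaf's underside where the screw foot is set, on the leaf's middle line, 145 mm from the hinge line and 25 mm behind the leaf's free edge. Below it hangs the seized screw foot with a domed rubber end 23 mm across; when the leaf is level the dome's lowest point is somewhere from 14 to 22 mm above the counter (it differs from riser to riser and is not measured), when sagged 8 mm lower.
- wedge_centre (a point): Loose pale wooden wedge, 180 mm long, 36 mm wide, flat underneath, about 0.1 kg. This point is midway along and across it, 13 mm above its underside. Its x axis points to the thin end: there it is 4 mm thick, and it grows evenly to 26 mm over 120 mm; the rearmost 60 mm (x from -90 to -30 mm) are a flat 26 mm thick block to hold it by. Its waxed under and upper faces slide easily (friction about 0.3); its sides grip well.
- wedge: The same wedge; this origin is the centre of its flat underside.
- jar_centre (a point): Loose strawberry jam jar with a yellow lid that stands on the counter to the left of the riser, near the bell (not one of the two on the riser), 62 mm across and 85 mm high, about 0.35 kg; this point is its centre, 42.5 mm above its foot; z up.
- jar: The same jar; this origin is the centre of its foot.
- bell: Silver counter bell, 83 mm across, 62 mm high, loose; origin under its centre. Leave it alone.
- price_stand: Small black bent price stand, 47 x 88 x 58 mm, loose, to the right of the riser's front; origin under its centre. Leave it alone.
- card_reader: White square card reader, 68 x 68 x 14 mm, loose, on the counter at the right front; origin under its centre. Leave it alone.

How it is judged:
By the outcome, as a careful person would: the job done as asked, in the order asked, and still so for the second after the job is handed in, with the robot touching nothing.
It also fails if it takes over 72 s, if anything falls off the work surface, if the arm or the gripper's body presses on something with over 40 N, if the wrist force passes 120 N, or if a joint passes its speed limit or range.

## Robot

A 6-joint arm with a two-finger parallel gripper is mounted at the origin on a cart in front of the work surface, level with it; the furniture and walls round the work are solid. World frame = base frame: x ahead of the robot, y to its left, z up, the work surface at z = 0. Lengths are in m, angles in rad, forces in N, time in s.
With the tool pointing down it reaches from about 0.375 to 0.975 m from the base axis. Payload 3.8 kg.
Tool frame: the origin (TCP) lies midway between the tips of the shut fingers; the grasp point (between the pads) lies 19 mm behind it; z points along the fingers, y is the line along which they close (so a half turn about z gives the same grasp; the last joint's range is limited). The gripper opens to 85 mm and grips with 20 to 120 N. Pads are 22 mm wide; open, the fingers measure 114 mm over their backs; the gripper's body (76 mm by 85 mm) begins 54 mm behind the grasp point. The pads swing forward as they close: fully open they stand 13 mm farther back than shut.
Start: joints at [-1.293, 0.264, 1.604, -0, 1.274, -0.037], TCP at [0.209, -0.642, 0.231] pointing down, gripper open.
Joint ranges: [-2.63, 2.63], [-0.94, 2.18], [0.31, 2.57], [-1.31, 4.45], [0, 2.66], [-2.55, 2.55]. Speed limits (rad/s): [2.57, 2.57, 3.14, 3.14, 3.14, 3.14].

## Interface

Orientations are given as a rotation vector (axis times angle).
In Python, from workcell import bot gives the robot as it stands.
- The arm moves only by the tool jog_arm, never from a script. Its argument "motion" is a list of rows, each a list of 5 numbers: the opening, from -1 (shut) to 1 (fully open), then the shift along the tool's x, y, z in mm, then the turn about the tool's z in degrees. In form: [[claw, x, y, z, twist], ...]. A call has 1 to 10 rows; each row shifts and turns the commanded pose from where the row before left it, along the tool's axes as they then stand; what a row does not reach is not made up. A row lasts 1/12 s, in which the tool goes at most 41.7 mm and 7.16 degrees, less where a joint would pass 70% of its speed; a pose out of reach is approached as far as the arm can. A call with a gripper value outside its range is refused whole. The fingers move at their own pace and stop on an object; "force" is the grip in N (left out, the last holds). Time passes only in rows, so rows that do not move let the fingers close. It gives the time, the measured TCP pose, the force, the opening and the grip force at its end, in the units of the state.
- bot.read_state(): the state, without advancing time (a new reading comes with each control period).
- bot.read_camera(name): name is "side" or "top" or "wrist"; returns (picture, depth): 480x640x3 uint8, red, green, blue; 480x640 float32, m along the optical axis (not along the pixel's ray), 0 where there is no reading.
- bot.get_calibration(name): a dict with "vfov" (degrees; the focal length in pixels is half the picture's height over the tangent of half this angle, whatever the lens; pixels are square), "cx", "cy" (the principal point, pixels), "rvec" (rotation vector, rad) and "tvec" (3), from world to camera coordinates, as OpenCV has them; the wrist camera has in their place "tool_from_camera" (4x4, takes a point from camera to tool coordinates, whose origin is the TCP and whose axes are the flange's). Camera axes: x right, y down, z forward; pixel columns grow to the right and rows downward; lengths in m; the calibration is good to about 2 mm. The wrist camera is an equidistant fisheye: a pixel r from the principal point sees the ray r / f radians off the axis. A picture is of the moment at which its call begins: read the wrist's pose just before it. get_calibration takes no time and is no camera call.
- bot.finish_job(): hands the job in; it is judged then, once.
The state is a dict: "time": time; "q": joint angles; "joint_vel": joint speeds; "joint_torque": joint torques, N m; "tool_pos": TCP position; "tcp_rot": TCP orientation; "wrist_force": force on the tool from outside, world axes, zero at the start; "torque": the same for the moment, N m; "width": opening from 0.0 (shut) to 1.0 (fully open); "grip_force": force on a finger pad.
Only numpy, scipy, OpenCV 4.12 (cv2) and the standard library are available. Lean on these libraries where they do the work, as an engineer would, in place of code of your own. Each camera call takes 0.05 s, during which the arm holds its last target. There are 200 camera calls.

## Working session

There is one attempt and no reset: what is moved stays moved. The work goes in short steps, Python scripts to look and compute and a tool call to move; the robot and the scene stay as the last step left them, time stands still between calls to the robot, and variables do not carry over. Pictures are saved under pics/ and viewed, at most 10 in all, crops included, and the job is handed in when it is done.

Besides the shell and the picture viewer there is one more tool, called after ">>>" by a JSON object that holds its "method" and its "body", one argument or row to a line. jog_arm: Moves the arm, as the interface text tells. Its arguments: {"type":"object","properties":{"motion":{"type":"array"},"force":{"type":"number"}},"required":["motion"]}

```bash
mkdir -p pics && cat > h.py <<'E'
import numpy as np, cv2
from workcell import bot
from scipy.spatial.transform import Rotation as R
def cam(n):
    c=bot.get_calibration(n); f=240/np.tan(np.radians(c["vfov"])/2); return c,f
def cloud(n,depth):
    c,f=cam(n); v,u=np.mgrid[0:480,0:640]
    P=np.stack([(u-c["cx"])/f*depth,(v-c["cy"])/f*depth,depth],-1)
    Rm=R.from_rotvec(c["rvec"]).as_matrix(); W=(P-np.array(c["tvec"]).ravel())@Rm
    W[depth<=0]=np.nan; return W
def save(n,im): cv2.imwrite("pics/"+n,im[:,:,::-1])
E
python3 - <<'E'
from h import *
for n in ("top","side"):
    im,d=bot.read_camera(n); save(n+"1.png",im); np.savez(n+"1.npz",im=im,d=d)
    print(n,cam(n)[1], {k:np.round(v,3) for k,v in cam(n)[0].items()})
s=bot.read_state(); print(s)
E
```

```text
top 598.0373318714577 {'vfov': np.float64(43.732), 'cx': np.float64(318.119), 'cy': np.float64(231.819), 'rvec': array([ 2.162, -2.206,  0.096]), 'tvec': array([-0.144,  0.574,  1.626])}
side 508.44695527909886 {'vfov': np.float64(50.537), 'cx': np.float64(318.235), 'cy': np.float64(243.121), 'rvec': array([ 0.045,  2.691, -1.613]), 'tvec': array([0.582, 0.13 , 1.386])}
{'time': 0.1, 'q': array([-1.29292673e+00,  2.64713035e-01,  1.60524965e+00, -2.33000571e-05,
        1.27372087e+00, -3.68963378e-02]), 'joint_vel': array([-0.0009585 , -0.00252081, -0.00239962,  0.00150492, -0.00195186,
       -0.00024371]), 'joint_torque': array([-9.09784649e-05, -5.16711223e+01, -3.68589449e+01, -1.38668844e-05,
        6.27628746e-03, -1.16496679e-05]), 'tool_pos': array([ 0.20878426, -0.64119063,  0.23005621]), 'tcp_rot': array([-3.10071606e+00, -4.92080257e-01,  4.29215087e-04]), 'wrist_force': array([ 0.4238657 ,  0.60548197, -0.08400348]), 'torque': array([-0.02835801,  0.03581023, -0.01612957]), 'grip_force': 0.0, 'width': 1.000558609201404}
```

View pics/top1.png

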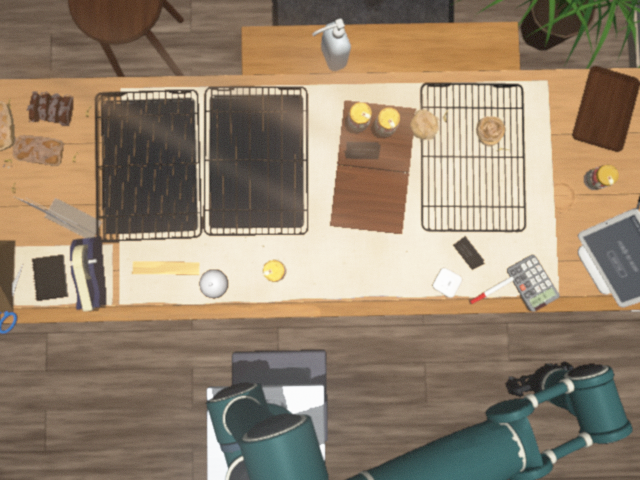

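View pics/side1.png

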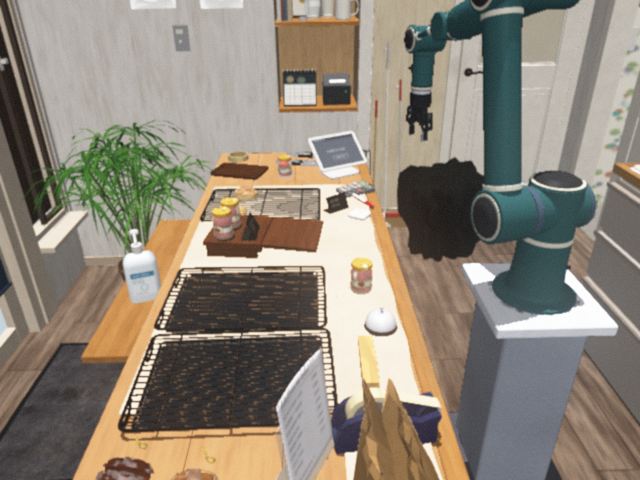

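Top view: the wedge lies at about (166,268), the bell at (213,284), the jar at (274,271), and the leaf is the lower half of the riser, roughly (335–410, 165–233). The price stand is at (468,252) and the card reader at (447,282). The side view confirms this layout. Next I'll turn these into positions.

```bash
python3 - <<'E'
from h import *
z=np.load("top1.npz"); im,d=z["im"],z["d"]; W=cloud("top",d)
hsv=cv2.cvtColor(im,cv2.COLOR_RGB2HSV)
def rep(n,m,box):
    k=np.zeros(m.shape,bool);u0,v0,u1,v1=box;k[v0:v1,u0:u1]=1
    m=(m&k).astype(np.uint8);_,l,s,_=cv2.connectedComponentsWithStats(m);m=l==1+np.argmax(s[1:,4])
    p=W[m];p=p[~np.isnan(p[:,0])]
    r=cv2.minAreaRect((p[:,:2]*1000).astype(np.float32))
    print(n,m.sum(),"z",np.round(np.percentile(p[:,2],[5,50,95]),4),"rect mm",np.round(r[0],1),np.round(r[1],1),round(r[2],1))
    print(np.round(cv2.boxPoints(r)).astype(int).tolist()); return m,p
Z=W[:,:,2]
print("counter z",np.nanmedian(Z[240:260,140:320]))
m,p=rep("wedge h",Z>0.003,(125,255,205,280))
m,p=rep("wedge c",(hsv[:,:,1]>75)&(hsv[:,:,2]>150),(125,255,205,282))
c=p.mean(0)
a=cv2.minAreaRect((p[:,:2]*1000).astype(np.float32))
o=np.argsort(p[:,1]);q=p[o]
for i in range(0,len(q),len(q)//8): print("wedge prof",np.round(q[i:i+len(q)//8].mean(0),4))
rep("jar lid",(hsv[:,:,1]>120)&(hsv[:,:,2]>150)&(Z>.05),(255,255,295,290))
rep("jar",Z>.02,(255,255,295,290))
rep("bell",Z>.01,(195,262,235,302))
rep("stand",Z>.01,(450,230,488,272))
rep("reader",Z>.006,(428,264,466,300))
m,p=rep("riser",(hsv[:,:,0]<20)&(hsv[:,:,2]<170)&(Z>.03)&(Z<.08),(322,90,422,240))
# profile along rows centre of leaf
for v in range(112,236,8): print(v,[tuple(np.round(W[v,u],4)) for u in (350,372,395)])
E
```

```text
counter z 0.0016889532950901847
wedge h 1146 z [0.0039 0.0178 0.0313] rect mm [483.1 267. ] [222.3  66.5] 88.8
[[448, 157], [514, 155], [519, 378], [452, 379]]
wedge c 813 z [0.0068 0.021  0.0316] rect mm [481.5 267.5] [178.5  35.8] 88.7
[[462, 179], [497, 178], [501, 356], [466, 357]]
wedge prof [0.4772 0.1893 0.0093]
wedge prof [0.4781 0.2117 0.0124]
wedge prof [0.4799 0.2325 0.0163]
wedge prof [0.4813 0.2537 0.0195]
wedge prof [0.4823 0.2751 0.0242]
wedge prof [0.4819 0.2973 0.0262]
wedge prof [0.4821 0.3204 0.0259]
wedge prof [0.483  0.3426 0.0276]
wedge prof [0.47   0.3555 0.0253]
jar lid 257 z [0.0811 0.0864 0.0932] rect mm [466.  -36.3] [50.6 47.4] 0.6
[[441, -13], [441, -60], [492, -60], [491, -12]]
jar 414 z [0.0569 0.0858 0.0926] rect mm [467.3 -35.5] [58.2 58.1] 13.2
[[432, -14], [446, -70], [502, -57], [489, -1]]
bell 624 z [0.0171 0.0359 0.0469] rect mm [436.2 134.6] [73.4 76.9] 88.8
[[397, 99], [474, 97], [475, 171], [399, 172]]
stand 442 z [0.0136 0.0376 0.0579] rect mm [ 505.1 -569.6] [87.9 43. ] 33.7
[[457, -576], [480, -612], [554, -563], [530, -527]]
reader 602 z [
[... 2634 characters left out ...]
np.float64(0.6318), np.float64(-0.3034), np.float64(0.0451)), (np.float64(0.6295), np.float64(-0.365), np.float64(0.0539))]
216 [(np.float64(0.61), np.float64(-0.2421), np.float64(0.0545)), (np.float64(0.6092), np.float64(-0.3021), np.float64(0.0512)), (np.float64(0.6085), np.float64(-0.3654), np.float64(0.0464))]
224 [(np.float64(0.589), np.float64(-0.2421), np.float64(0.0452)), (np.float64(0.587), np.float64(-0.3012), np.float64(0.0546)), (np.float64(0.5864), np.float64(-0.3646), np.float64(0.0476))]
232 [(np.float64(0.5706), np.float64(-0.2443), np.float64(0.0019)), (np.float64(0.57), np.float64(-0.3066), np.float64(-0.0061)), (np.float64(0.5645), np.float64(-0.3637), np.float64(0.0491))]
```

```bash
python3 - <<'E'
from h import *
z=np.load("top1.npz"); im,d=z["im"],z["d"]
hsv=cv2.cvtColor(im,cv2.COLOR_RGB2HSV)
c,f=cam("top"); Rm=R.from_rotvec(c["rvec"]).as_matrix(); C=-Rm.T@np.array(c["tvec"]).ravel()
def ray(u,v,h):
    D=Rm.T@np.array([(u-c["cx"])/f,(v-c["cy"])/f,1]); return (C+D*(h-C[2])/D[2])
g=cv2.cvtColor(im,cv2.COLOR_RGB2GRAY).astype(int)
m=(g<140)
# edges of the leaf by rows (left/right) and cols (front)
L=[];Rr=[];F=[]
for v in range(175,226,3):
    r=m[v]; u=370
    a=u
    while r[a]: a-=1
    b=u
    while r[b]: b+=1
    L.append(ray(a+.5,v,.05)[:2]);Rr.append(ray(b-.5,v,.05)[:2])
for u in range(340,400,4):
    v=200
    while m[v,u]: v+=1
    F.append((u,v))
def fit(P): 
    vx,vy,x,y=cv2.fitLine(np.float32(P),cv2.DIST_HUBER,0,.001,.001).ravel(); s=np.sign(vx) ;return np.degrees(np.arctan2(vy*s,vx*s)),x,y,vx,vy
l,r=fit(L),fit(Rr);print(l[:3],r[:3]);print(F)
PF=[ray(u,v-.5,.044)[:2] for u,v in F]; print(fit(PF)[:3], np.round(PF[7],4))
print(np.linalg.norm(np.mean(L,0)-np.mean(Rr,0)),np.mean(L,0),np.mean(Rr,0))
# hinge line: dark seam gradient along mid columns
for u in (350,372,395): print(u,[ (v,g[v,u]) for v in range(156,182)])
big=cv2.resize(im[90:240,325:425],None,fx=5,fy=4,interpolation=cv2.INTER_CUBIC); save("riser.png",big)
s=np.load("side1.npz")["im"]; 
T=np.array(bot.read_state()["tcp_rot"]); M=R.from_rotvec(T).as_matrix(); print(np.round(M,3))
E
```

```text
(np.float32(-7.3748946), np.float32(0.6531166), np.float32(-0.1962123)) (np.float32(-8.0472765), np.float32(0.6477054), np.float32(-0.39318153))
[(340, 226), (344, 227), (348, 227), (352, 228), (356, 228), (360, 230), (364, 230), (368, 230), (372, 231), (376, 231), (380, 232), (384, 232), (388, 233), (392, 232), (396, 233)]
(np.float32(81.72483), np.float32(0.573149), np.float32(-0.29093108)) [ 0.5731 -0.2909]
0.19768378874752382 [ 0.65804582 -0.19673723] [ 0.65426501 -0.39438486]
350 [(156, np.int64(86)), (157, np.int64(78)), (158, np.int64(92)), (159, np.int64(102)), (160, np.int64(105)), (161, np.int64(103)), (162, np.int64(99)), (163, np.int64(99)), (164, np.int64(95)), (165, np.int64(93)), (166, np.int64(103)), (167, np.int64(111)), (168, np.int64(108)), (169, np.int64(103)), (170, np.int64(106)), (171, np.int64(111)), (172, np.int64(110)), (173, np.int64(101)), (174, np.int64(105)), (175, np.int64(102)), (176, np.int64(103)), (177, np.int64(105)), (178, np.int64(102)), (179, np.int64(102)), (180, np.int64(105)), (181, np.int64(105))]
372 [(156, np.int64(93)), (157, np.int64(91)
[... 476 characters left out ...]
108)), (180, np.int64(110)), (181, np.int64(108))]
395 [(156, np.int64(115)), (157, np.int64(125)), (158, np.int64(123)), (159, np.int64(119)), (160, np.int64(122)), (161, np.int64(115)), (162, np.int64(115)), (163, np.int64(116)), (164, np.int64(116)), (165, np.int64(113)), (166, np.int64(113)), (167, np.int64(115)), (168, np.int64(119)), (169, np.int64(112)), (170, np.int64(102)), (171, np.int64(100)), (172, np.int64(110)), (173, np.int64(113)), (174, np.int64(115)), (175, np.int64(111)), (176, np.int64(113)), (177, np.int64(111)), (178, np.int64(113)), (179, np.int64(114)), (180, np.int64(116)), (181, np.int64(114))]
[[ 0.951  0.31  -0.001]
 [ 0.31  -0.951  0.002]
 [ 0.    -0.002 -1.   ]]
```

View pics/riser.png

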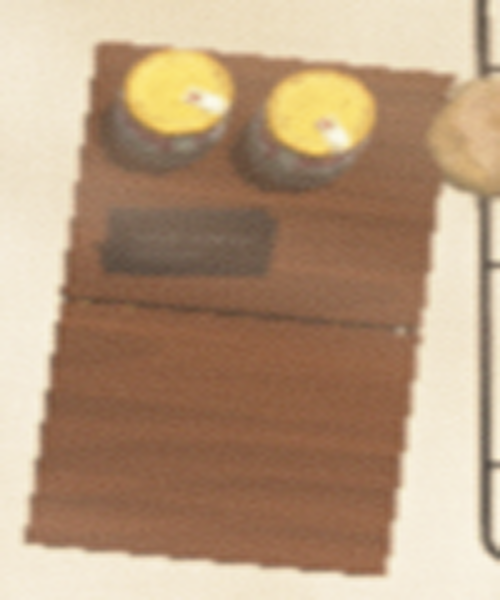

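The crop shows the hinge seam running from (65,297) to (415,330), about 170 mm behind the front edge, which matches the stated leaf length. The riser yaw is about -8°. Now moving to the wedge.

>>> {"method": "jog_arm", "body": {
  "motion": [
    [1, 37, -17, 0, 0],
    [1, 37, -17, 0, 0],
    [1, 37, -17, 0, 0],
    [1, 37, -17, 0, 0],
    [1, 37, -17, 0, 0],
    [1, 37, -17, 0, 0],
    [1, 37, -17, 0, 0],
    [1, 37, -17, 0, 0],
    [1, 37, -17, 0, 0],
    [1, 37, -17, 0, 0]
  ]
}}

```text
time: 0.93
tool_pos: [0.5091, -0.3638, 0.2308]
tcp_rot: [-3.102, -0.492, 0.001]
wrist_force: [0.9, -1.3, 0.1]
width: 1.001
grip_force: 0.0
```

>>> {"method": "jog_arm", "body": {
  "motion": [
    [1, 11, -38, 0, 0],
    [1, 11, -38, 0, 0],
    [1, 11, -38, 0, 0],
    [1, 11, -38, 0, 0],
    [1, 11, -38, 0, 0],
    [1, 11, -38, 0, 0],
    [1, 11, -38, 0, 0],
    [1, 11, -38, 0, 0],
    [1, 11, -38, 0, 0],
    [1, 11, -38, 0, 0]
  ]
}}

```text
time: 1.77
tool_pos: [0.4943, 0.0316, 0.231]
tcp_rot: [-3.103, -0.492, 0.0]
wrist_force: [0.9, -0.6, 0.1]
width: 1.0
grip_force: 0.0
```

>>> {"method": "jog_arm", "body": {
  "motion": [
    [1, 11, -38, 0, 0],
    [1, 11, -38, 0, 0],
    [1, 11, -38, 0, 0],
    [1, 11, -38, 0, 0],
    [1, 11, -38, 0, 0],
    [1, 11, -38, 0, 0],
    [1, 11, -38, 0, 0],
    [1, 11, -38, 0, 0]
  ]
}}

```text
time: 2.43
tool_pos: [0.4839, 0.3479, 0.2308]
tcp_rot: [3.102, 0.493, -0.001]
wrist_force: [0.6, 0.2, 0.2]
width: 1.003
grip_force: 0.0
```

>>> {"method": "jog_arm", "body": {
  "motion": [
    [1, 0, 0, 0, -7.1],
    [1, 0, 0, 0, -7.1],
    [1, 0, 0, 0, -7.1],
    [1, 0, 0, 0, -7.1],
    [1, 0, 0, 0, -7.1],
    [1, 0, 0, 0, -7.1],
    [1, 0, 0, 0, -7.1],
    [1, 0, 0, 0, -7.1],
    [1, 0, 0, 0, -7.1],
    [1, 0, 0, 0, -7.1]
  ]
}}

```text
time: 3.27
tool_pos: [0.4843, 0.3458, 0.2306]
tcp_rot: [-2.233, -2.209, 0.002]
wrist_force: [-0.2, 0.0, -0.2]
width: 1.0
grip_force: 0.0
```

```bash
cat >> h.py <<'E'
def wcloud(depth,s):
    c=bot.get_calibration("wrist"); f=240/np.tan(np.radians(c["vfov"])/2)
    v,u=np.mgrid[0:480,0:640]; x=u-c["cx"];y=v-c["cy"]; r=np.hypot(x,y)+1e-9; t=r/f
    k=np.tan(np.minimum(t,1.4))/r; P=np.stack([x*k*depth,y*k*depth,depth],-1)
    T=np.array(c["tool_from_camera"]); P=P@T[:3,:3].T+T[:3,3]
    W=P@R.from_rotvec(s["tcp_rot"]).as_matrix().T+s["tool_pos"]; W[(depth<=0)|(t>1.3)]=np.nan; return W
def tool(s,d): return np.round(R.from_rotvec(s["tcp_rot"]).as_matrix().T@d*1000,1)
E
python3 - <<'E'
from h import *
s=bot.read_state(); im,d=bot.read_camera("wrist"); save("w1.png",im); np.savez("w1.npz",im=im,d=d)
W=wcloud(d,s); hsv=cv2.cvtColor(im,cv2.COLOR_RGB2HSV)
m=(hsv[:,:,1]>75)&(hsv[:,:,2]>150)&(abs(W[:,:,0]-.482)<.06)&(W[:,:,1]>.15)&(W[:,:,1]<.4)&(W[:,:,2]<.045)
_,l,st,_=cv2.connectedComponentsWithStats(m.astype(np.uint8)); m=l==1+np.argmax(st[1:,4]); p=W[m]
r=cv2.minAreaRect((p[:,:2]*1000).astype(np.float32)); print(m.sum(),r, np.percentile(p[:,2],[5,50,95]))
for y in np.arange(.17,.37,.02):
    q=p[abs(p[:,1]-y)<.006]; 
    if len(q)>5: print(round(y,2),np.percentile(q[:,0],[2,98]).round(4),np.median(q[:,2]).round(4))
M=R.from_rotvec(s["tcp_rot"]).as_matrix();print(np.degrees(np.arctan2(M[1,0],M[0,0])),s["tool_pos"],s["q"])
E
```

```text
4993 ((481.0458068847656, 268.11871337890625), (178.5365753173828, 34.37910461425781), 88.19071960449219) [0.00764503 0.02383313 0.02688372]
0.19 [0.4621 0.4949] 0.0074
0.21 [0.4628 0.4948] 0.0111
0.23 [0.4636 0.4957] 0.0144
0.25 [0.4643 0.4967] 0.0179
0.27 [0.464  0.4966] 0.0216
0.29 [0.4647 0.4974] 0.0249
0.31 [0.4661 0.4984] 0.026
0.33 [0.4667 0.4983] 0.026
0.35 [0.4672 0.4995] 0.0261
89.38864470387716 [0.48427137 0.34584043 0.23060604] [5.78299009e-01 1.15246134e-01 1.78051015e+00 5.10259063e-06
 1.24708266e+00 5.88967904e-01]
```

View pics/w1.png

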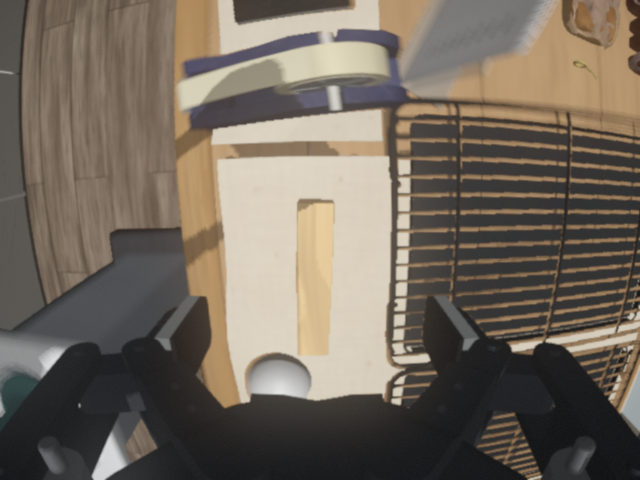

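Wrist view: the wedge spans (297–334, 198–355) between the open fingers. Its thin end points toward the bell, at the bottom of the picture. The wrist depth puts the block top at exactly 26 mm, so I trust it. Descending and gripping.

>>> {"method": "jog_arm", "body": {
  "motion": [
    [0.3, -6, -1, 25, 1.2],
    [0.3, 0, 0, 40, 0],
    [0.3, 0, 0, 40, 0],
    [0.3, 0, 0, 40, 0],
    [0.3, 0, 0, 40, 0],
    [0.3, 0, 0, 20, 0],
    [0.3, 0, 0, 10, 0],
    [0.3, 0, 0, 7, 0],
    [0.3, 0, 0, 4, 0],
    [0.3, 0, 0, 0, 0]
  ]
}}

```text
time: 4.15
tool_pos: [0.4843, 0.3406, 0.0059]
tcp_rot: [2.264, 2.178, 0.002]
wrist_force: [-0.0, -0.1, 0.2]
width: 0.652
grip_force: 0.0
```

>>> {"method": "jog_arm", "body": {
  "motion": [
    [-1, 0, 0, 0, 0],
    [-1, 0, 0, 0, 0],
    [-1, 0, 0, 0, 0],
    [-1, 0, 0, 0, 0],
    [-1, 0, 0, 0, 0],
    [-1, 0, 0, 0, 0]
  ],
  "force": 60
}}

```text
time: 4.65
tool_pos: [0.4854, 0.3413, 0.0076]
tcp_rot: [2.263, 2.178, 0.007]
wrist_force: [-0.2, 0.7, 5.5]
width: 0.415
grip_force: 61.4
```

>>> {"method": "jog_arm", "body": {
  "motion": [
    [-1, 0, 0, -5, 0],
    [-1, 0, 0, -15, 0],
    [-1, 0, 0, -30, 0],
    [-1, 0, 0, -35, 0],
    [-1, 0, 0, -35, 0],
    [-1, 0, 0, -30, 0],
    [-1, 0, 0, -15, 0],
    [-1, 0, 0, 0, 0]
  ]
}}

```text
time: 5.32
tool_pos: [0.4862, 0.3418, 0.176]
tcp_rot: [2.262, 2.178, 0.015]
wrist_force: [0.0, 1.8, -1.4]
width: 0.413
grip_force: 60.6
```

```bash
cat > wedge.py <<'E'
from h import *
s=bot.read_state(); im,d=bot.read_camera("wrist")
W=wcloud(d,s); hsv=cv2.cvtColor(im,cv2.COLOR_RGB2HSV)
M=R.from_rotvec(s["tcp_rot"]).as_matrix(); P=(W-s["tool_pos"])@M  # tool coords
m=(hsv[:,:,1]>60)&(hsv[:,:,2]>130)&(abs(P[:,:,1])<.03)&(abs(P[:,:,2])<.035)&(abs(P[:,:,0])<.2)
_,l,st,_=cv2.connectedComponentsWithStats(m.astype(np.uint8)); m=l==1+np.argmax(st[1:,4]); p=P[m]
print(m.sum(),"yaw",np.degrees(np.arctan2(M[1,0],M[0,0])),s["tool_pos"],s["q"],s["wrist_force"])
for x in np.arange(-.19,.05,.02):
    q=p[abs(p[:,0]-x)<.006]
    if len(q)>5: print(round(x,2),len(q),np.percentile(q[:,1],[3,97]).round(4),np.median(q[:,2]).round(4))
print("x range",np.percentile(p[:,0],[.5,99.5]))
import sys; save(sys.argv[1],im)
E
python3 wedge.py w2.png
```

```text
10569 yaw 87.83639737767342 [0.48620635 0.34183557 0.17600209] [5.70861739e-01 1.47432621e-01 1.84802889e+00 2.36305215e-05
 1.13669489e+00 6.08634810e-01] [ 0.04819247  1.80936869 -1.37413811]
-0.03 1612 [-0.0163  0.0166] -0.0183
-0.01 2315 [-0.0159  0.0165] -0.0183
0.01 3209 [-0.016   0.0168] -0.0182
x range [-0.03420774  0.01635748]
```

>>> {"method": "jog_arm", "body": {
  "motion": [
    [-1, -20, -3, 0, 0],
    [-1, -40, -5, 0, 0],
    [-1, -40, -5, 0, 0],
    [-1, -40, -5, 0, 0],
    [-1, -40, -5, 0, 0],
    [-1, -40, -5, 0, 0],
    [-1, -40, -5, 0, 0],
    [-1, -40, -5, 0, 0],
    [-1, -40, -5, 0, 0],
    [-1, -40, -5, 0, 0]
  ]
}}

```text
time: 6.2
tool_pos: [0.4186, -0.0392, 0.1678]
tcp_rot: [-2.26, -2.177, 0.004]
wrist_force: [0.9, 0.0, -1.9]
width: 0.412
grip_force: 60.5
```

>>> {"method": "jog_arm", "body": {
  "motion": [
    [-1, -40, -5, 0, 0],
    [-1, -40, -5, 0, 0],
    [-1, -40, -5, 0, 0],
    [-1, -40, -4, 0, 0],
    [-1, -40, -3, 0, 0],
    [-1, -23, -3, 0, 0],
    [-1, 0, 0, 0, -7],
    [-1, 0, 0, 0, -7],
    [-1, 0, 0, 0, -7],
    [-1, 0, 0, 0, -7]
  ]
}}

```text
time: 7.03
tool_pos: [0.3859, -0.2588, 0.1673]
tcp_rot: [-1.659, -2.661, -0.001]
wrist_force: [0.7, 1.6, -1.4]
width: 0.413
grip_force: 60.7
```

>>> {"method": "jog_arm", "body": {
  "motion": [
    [-1, 0, 0, 0, -7],
    [-1, 0, 0, 0, -7],
    [-1, 0, 0, 0, -7],
    [-1, 0, 0, 0, -7],
    [-1, 0, 0, 0, -7],
    [-1, 0, 0, 0, -7],
    [-1, 0, 0, 0, -7],
    [-1, 0, 0, 0, -7],
    [-1, 0, 0, 0, 0],
    [-1, 0, 0, 0, 0]
  ]
}}

```text
time: 7.87
tool_pos: [0.3865, -0.2588, 0.1682]
tcp_rot: [-0.229, -3.13, -0.003]
wrist_force: [0.2, -0.1, 0.5]
width: 0.413
grip_force: 60.6
```

```bash
python3 wedge.py w3.png
```

```text
7621 yaw 171.64433535174888 [ 0.38654988 -0.25879826  0.16818087] [-6.43433053e-01 -8.61970696e-02  2.10401610e+00 -1.28282204e-04
  1.12768539e+00 -2.06833721e+00] [ 0.18452551 -0.11638947  0.45753433]
-0.03 1698 [-0.0165  0.0161] -0.0183
-0.01 1445 [-0.0161  0.0164] -0.0183
0.01 2158 [-0.0156  0.0164] -0.0184
x range [-0.03505533  0.01428478]
```

>>> {"method": "jog_arm", "body": {
  "motion": [
    [-1, 0, 0, 20, 0],
    [-1, 0, 0, 35, 0],
    [-1, 0, 0, 35, 0],
    [-1, 0, 0, 30, 0],
    [-1, 0, 0, 20, 0],
    [-1, 0, 0, 10, 0],
    [-1, 0, 0, 5, 0],
    [-1, 0, 0, 3, 0],
    [-1, 0, 0, 0, 0],
    [-1, 0, 0, 0, 0]
  ]
}}

```text
time: 8.75
tool_pos: [0.389, -0.2606, 0.0135]
tcp_rot: [0.224, 3.131, -0.002]
wrist_force: [0.0, 0.2, -2.0]
width: 0.413
grip_force: 60.5
```

```bash
python3 - <<'E'
from h import *
print(bot.read_state()["wrist_force"])
im,d=bot.read_camera("top"); np.savez("top2.npz",im=im,d=d)
b=cv2.resize(im[150:300,300:440],None,fx=4,fy=4,interpolation=cv2.INTER_CUBIC)
s,_=bot.read_camera("side"); b2=cv2.resize(s[190:300,190:400],(800-560,126)); 
save("t2.png",b)
E
```

```text
[ 0.03231002  0.17237408 -1.97281145]
```

View pics/t2.png

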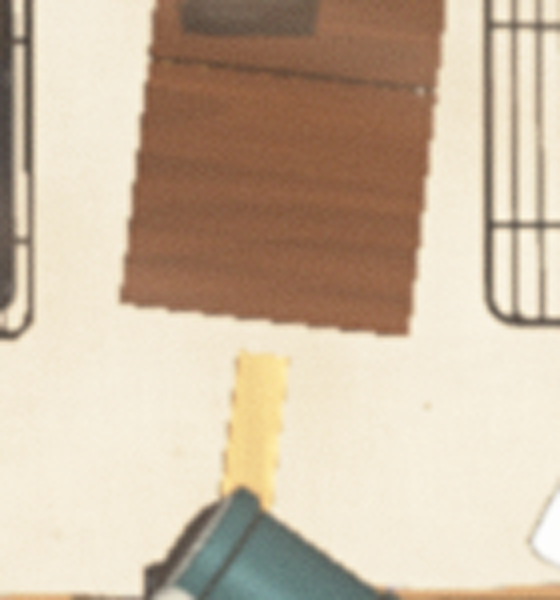

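The wedge lies in front of the leaf, its tip edge at crop (240–288, 354) and pointing at the middle of the leaf's front edge. I'll check the lateral offset.

```bash
python3 - <<'E'
from h import *
z=np.load("top2.npz"); im=z["im"]; hsv=cv2.cvtColor(im,cv2.COLOR_RGB2HSV)
c,f=cam("top"); Rm=R.from_rotvec(c["rvec"]).as_matrix(); C=-Rm.T@np.array(c["tvec"]).ravel()
def ray(u,v,h):
    D=Rm.T@np.array([(u-c["cx"])/f,(v-c["cy"])/f,1]); return (C+D*(h-C[2])/D[2])
m=(hsv[:,:,1]>70)&(hsv[:,:,2]>150)
ax=np.array([np.cos(np.radians(-8)),np.sin(np.radians(-8))]); n=np.array([-ax[1],ax[0]]); o=np.array([.6562,-.2956])
for v in range(238,274,4):
    us=np.where(m[v,340:390])[0]+340
    if len(us): 
        h=.008+.0045*(v-238)/12  # rises towards the rear
        a=ray(us[0]-.5,v,h)[:2];b=ray(us[-1]+.5,v,h)[:2]; q=(a+b)/2-o
        print(v,us[0],us[-1],np.round(q@ax*1000,1),np.round(q@n*1000,1),np.linalg.norm(a-b).round(4))
s=bot.read_state(); M=R.from_rotvec(s["tcp_rot"]).as_matrix(); q=s["tool_pos"][:2]-o
print(np.degrees(np.arctan2(M[1,0],M[0,0])),s["tool_pos"],q@ax,q@n)
E
```

```text
238 360 366 -104.7 1.3 0.0195
242 359 370 -115.4 -4.0 0.0334
246 359 371 -126.4 -6.5 0.0361
250 358 370 -137.9 -4.9 0.0361
254 358 369 -149.2 -4.6 0.0332
258 357 369 -160.4 -4.4 0.036
262 356 368 -171.8 -2.8 0.0359
266 356 368 -182.8 -3.9 0.0358
270 355 367 -194.1 -2.3 0.0358
171.820602770854 [ 0.38904354 -0.26060095  0.01372469] -0.2694274359730324 -0.002522546857611947
```

>>> {"method": "jog_arm", "body": {
  "motion": [
    [-1, 0, 2, 2, -0.5],
    [-1, 0, 2, 2, 0],
    [-1, 0, 0, 1, 0],
    [-1, 0, 0, 0, 0],
    [-1, 0, 0, 0, 0],
    [-1, 0, 0, 0, 0]
  ]
}}

```text
time: 9.35
tool_pos: [0.3886, -0.2557, 0.0076]
tcp_rot: [0.21, 3.134, 0.0]
wrist_force: [0.1, 1.5, 3.9]
width: 0.416
grip_force: 61.1
```

>>> {"method": "jog_arm", "body": {
  "motion": [
    [-1, -5, 0, 0, 0],
    [-1, -5, 0, 0, 0],
    [-1, -5, 0, 0, 0],
    [-1, -5, 0, 0, 0],
    [-1, 0, 0, 0, 0],
    [-1, 0, 0, 0, 0]
  ]
}}

```text
time: 9.85
tool_pos: [0.4095, -0.2591, 0.0076]
tcp_rot: [0.21, 3.133, -0.002]
wrist_force: [1.6, -0.5, 2.4]
width: 0.417
grip_force: 61.1
```

>>> {"method": "jog_arm", "body": {
  "motion": [
    [-1, -6, 0, 0, 0],
    [-1, -6, 0, 0, 0],
    [-1, -6, 0, 0, 0],
    [-1, -6, 0, 0, 0],
    [-1, -6, 0, 0, 0],
    [-1, 0, 0, 0, 0]
  ]
}}

```text
time: 10.35
tool_pos: [0.439, -0.2629, 0.0076]
tcp_rot: [0.21, 3.133, -0.001]
wrist_force: [1.4, 0.7, 4.7]
width: 0.414
grip_force: 61.1
```

>>> {"method": "jog_arm", "body": {
  "motion": [
    [-1, -4, 0, 0, 0],
    [-1, -4, 0, 0, 0],
    [-1, -4, 0, 0, 0],
    [-1, -4, 0, 0, 0],
    [-1, 0, 0, 0, 0],
    [-1, 0, 0, 0, 0]
  ]
}}

```text
time: 10.85
tool_pos: [0.4531, -0.2644, 0.0076]
tcp_rot: [-0.209, -3.133, -0.001]
wrist_force: [-2.4, 1.2, 7.3]
width: 0.415
grip_force: 61.6
```

>>> {"method": "jog_arm", "body": {
  "motion": [
    [-1, -4, 0, 0, 0],
    [-1, -4, 0, 0, 0],
    [-1, -4, 0, 0, 0],
    [-1, 0, 0, 0, 0],
    [-1, 0, 0, 0, 0]
  ]
}}

```text
time: 11.27
tool_pos: [0.4645, -0.2659, 0.0076]
tcp_rot: [-0.209, -3.132, -0.001]
wrist_force: [-4.3, 1.4, 9.1]
width: 0.418
grip_force: 61.7
```

>>> {"method": "jog_arm", "body": {
  "motion": [
    [-1, -4, 0, 0, 0],
    [-1, -4, 0, 0, 0],
    [-1, -4, 0, 0, 0],
    [-1, 0, 0, 0, 0],
    [-1, 0, 0, 0, 0]
  ]
}}

```text
time: 11.68
tool_pos: [0.4764, -0.2675, 0.0076]
tcp_rot: [-0.209, -3.132, -0.001]
wrist_force: [-3.4, 0.2, 9.3]
width: 0.414
grip_force: 61.7
```

>>> {"method": "jog_arm", "body": {
  "motion": [
    [-1, -4, 0, 0, 0],
    [-1, -4, 0, 0, 0],
    [-1, -2, 0, 0, 0],
    [-1, 0, 0, 0, 0],
    [-1, 0, 0, 0, 0]
  ]
}}

```text
time: 12.1
tool_pos: [0.4859, -0.2687, 0.0076]
tcp_rot: [-0.209, -3.131, -0.001]
wrist_force: [-5.8, 1.0, 11.1]
width: 0.417
grip_force: 61.8
```

```bash
cat > lvl.py <<'E'
from h import *
ds=[bot.read_camera("top")[1] for _ in range(4)]
W=np.mean([cloud("top",d) for d in ds],0)
ax=np.array([np.cos(np.radians(-8)),np.sin(np.radians(-8))]); n=np.array([-ax[1],ax[0]]); o=np.array([.7415,-.3077])
def fit(W):
    Q=W[:,:,:2]-o; a=Q@ax; b=Q@n; z=W[:,:,2]
    L=(abs(b)<.085)&(a>-.155)&(a<-.008)&(abs(z-.052)<.02)
    T=(b<-.02)&(b>-.085)&(a>.01)&(a<.085)&(abs(z-.055)<.012)
    k=np.polyfit(a[L],z[L],1); return "slope",k[0].round(4),"hinge z",k[1].round(4),"top z",np.median(z[T]).round(4),L.sum()
print(fit(W), "start",fit(cloud("top",np.load("top1.npz")["d"])))
print(bot.read_state()["wrist_force"],bot.read_state()["tool_pos"])
E
python3 lvl.py
```

```text
('slope', np.float64(0.0111), 'hinge z', np.float64(0.0565), 'top z', np.float64(0.0566), np.int64(3308)) start ('slope', np.float64(0.0555), 'hinge z', np.float64(0.0564), 'top z', np.float64(0.0565), np.int64(3349))
[-5.1850592   0.85136961 10.43269949] [ 0.48585459 -0.26871262  0.00759528]
```

>>> {"method": "jog_arm", "body": {
  "motion": [
    [-1, -3, 0, 0, 0],
    [-1, -3, 0, 0, 0],
    [-1, 0, 0, 0, 0],
    [-1, 0, 0, 0, 0]
  ]
}}

```text
time: 12.63
tool_pos: [0.492, -0.2696, 0.0076]
tcp_rot: [-0.209, -3.132, -0.001]
wrist_force: [-5.1, 0.9, 9.7]
width: 0.415
grip_force: 61.8
```

>>> {"method": "jog_arm", "body": {
  "motion": [
    [-1, -1, 0, 0, 0],
    [-1, 0, 0, 0, 0],
    [-1, -1, 0, 0, 0],
    [-1, 0, 0, 0, 0]
  ]
}}

```text
time: 12.97
tool_pos: [0.4932, -0.2697, 0.0076]
tcp_rot: [-0.209, -3.13, -0.002]
wrist_force: [-7.0, 1.3, 11.8]
width: 0.414
grip_force: 61.9
```

>>> {"method": "jog_arm", "body": {
  "motion": [
    [-1, -1, 0, 0, 0],
    [-1, 0, 0, 0, 0],
    [-1, 0, 0, 0, 0]
  ]
}}

```text
time: 13.22
tool_pos: [0.4941, -0.2698, 0.0076]
tcp_rot: [-0.209, -3.13, -0.002]
wrist_force: [-7.7, 0.7, 11.7]
width: 0.415
grip_force: 62.0
```

>>> {"method": "jog_arm", "body": {
  "motion": [
    [-1, -1, 0, 0, 0],
    [-1, 0, 0, 0, 0],
    [-1, 0, 0, 0, 0]
  ]
}}

```text
time: 13.47
tool_pos: [0.4944, -0.2698, 0.0076]
tcp_rot: [-0.209, -3.129, -0.002]
wrist_force: [-9.2, 1.6, 13.7]
width: 0.417
grip_force: 62.3
```

```bash
python3 lvl.py
```

```text
('slope', np.float64(0.0019), 'hinge z', np.float64(0.0565), 'top z', np.float64(0.0566), np.int64(3289)) start ('slope', np.float64(0.0555), 'hinge z', np.float64(0.0564), 'top z', np.float64(0.0565), np.int64(3349))
[-9.23173999  1.06916071 13.7782322 ] [ 0.49437919 -0.26980662  0.00758509]
```

>>> {"method": "jog_arm", "body": {
  "motion": [
    [-1, -1, 0, 0, 0],
    [-1, 0, 0, 0, 0],
    [-1, 0, 0, 0, 0]
  ]
}}

```text
time: 13.92
tool_pos: [0.4947, -0.2698, 0.0076]
tcp_rot: [-0.209, -3.127, -0.003]
wrist_force: [-11.6, 1.5, 14.9]
width: 0.414
grip_force: 62.6
```

>>> {"method": "jog_arm", "body": {
  "motion": [
    [-1, -1, 0, 0, 0],
    [-1, 0, 0, 0, 0],
    [-1, 0, 0, 0, 0]
  ]
}}

```text
time: 14.17
tool_pos: [0.4948, -0.2698, 0.0076]
tcp_rot: [-0.208, -3.126, -0.003]
wrist_force: [-14.2, 1.6, 19.2]
width: 0.412
grip_force: 62.9
```

>>> {"method": "jog_arm", "body": {
  "motion": [
    [-1, 0, 0, -2, 0],
    [-1, 0, 0, -1, 0],
    [-1, 0, 0, 0, 0]
  ]
}}

```text
time: 14.42
tool_pos: [0.4949, -0.2695, 0.0077]
tcp_rot: [-0.21, -3.127, -0.004]
wrist_force: [-5.1, -2.1, -3.2]
width: 0.417
grip_force: 60.5
```

```bash
python3 lvl.py
```

```text
('slope', np.float64(0.0012), 'hinge z', np.float64(0.0565), 'top z', np.float64(0.0567), np.int64(3309)) start ('slope', np.float64(0.0555), 'hinge z', np.float64(0.0564), 'top z', np.float64(0.0565), np.int64(3349))
[-6.32743511 -1.74924457 -1.89005273] [ 0.49488312 -0.2694614   0.00765304]
```

>>> {"method": "jog_arm", "body": {
  "motion": [
    [-1, -1, 0, 0, 0],
    [-1, 0, 0, 0, 0],
    [-1, 0, 0, 0, 0]
  ]
}}

```text
time: 14.87
tool_pos: [0.4952, -0.2694, 0.0076]
tcp_rot: [-0.21, -3.125, -0.005]
wrist_force: [-8.1, -0.7, 0.3]
width: 0.416
grip_force: 61.0
```

>>> {"method": "jog_arm", "body": {
  "motion": [
    [-1, -1, 0, 0, 0],
    [-1, 0, 0, 0, 0],
    [-1, 0, 0, 0, 0]
  ]
}}

```text
time: 15.12
tool_pos: [0.4955, -0.2693, 0.0076]
tcp_rot: [-0.209, -3.124, -0.005]
wrist_force: [-11.1, -0.6, 2.3]
width: 0.418
grip_force: 61.2
```

>>> {"method": "jog_arm", "body": {
  "motion": [
    [-1, -1, 0, 0, 0],
    [-1, 0, 0, 0, 0],
    [-1, 0, 0, 0, 0]
  ]
}}

```text
time: 15.37
tool_pos: [0.4956, -0.2693, 0.0076]
tcp_rot: [-0.209, -3.122, -0.006]
wrist_force: [-13.5, -0.7, 4.1]
width: 0.416
grip_force: 61.6
```

```bash
python3 lvl.py
```

```text
('slope', np.float64(0.0014), 'hinge z', np.float64(0.0565), 'top z', np.float64(0.0564), np.int64(3293)) start ('slope', np.float64(0.0555), 'hinge z', np.float64(0.0564), 'top z', np.float64(0.0565), np.int64(3349))
[-13.34853827  -0.43642948   4.30595075] [ 0.49552577 -0.26933674  0.00762089]
```

>>> {"method": "jog_arm", "body": {
  "motion": [
    [-1, -1, 0, 0, 0],
    [-1, 0, 0, 0, 0],
    [-1, 0, 0, 0, 0]
  ]
}}

```text
time: 15.82
tool_pos: [0.4958, -0.2693, 0.0076]
tcp_rot: [-0.209, -3.12, -0.006]
wrist_force: [-15.7, 0.5, 7.1]
width: 0.413
grip_force: 61.8
```

The leaf reads level and the push force climbs without further movement, so it has come up hard. I'll relax the push, then release.

>>> {"method": "jog_arm", "body": {
  "motion": [
    [-1, 2, 0, 0, 0],
    [-1, 2, 0, 0, 0],
    [-1, 0, 0, 0, 0],
    [-1, 0, 0, 0, 0]
  ]
}}

```text
time: 16.15
tool_pos: [0.4958, -0.2693, 0.0079]
tcp_rot: [-0.21, -3.128, -0.004]
wrist_force: [-5.7, -0.3, -6.4]
width: 0.415
grip_force: 60.6
```

>>> {"method": "jog_arm", "body": {
  "motion": [
    [0.2, 0, 0, 0, 0],
    [0.2, 0, 0, 0, 0],
    [0.2, 0, 0, 0, 0],
    [0.2, 0, 0, 0, 0],
    [0.2, 0, 0, 0, 0]
  ]
}}

```text
time: 16.57
tool_pos: [0.5007, -0.2712, 0.0113]
tcp_rot: [0.209, 3.132, -0.002]
wrist_force: [-0.2, -0.0, -0.6]
width: 0.599
grip_force: 0.0
```

>>> {"method": "jog_arm", "body": {
  "motion": [
    [0.2, 0, 0, -10, 0],
    [0.2, 0, 0, -20, 0],
    [0.2, 0, 0, -35, 0],
    [0.2, 0, 0, -40, 0],
    [0.2, 0, 0, -40, 0],
    [0.2, 0, 0, -25, 0],
    [0.2, 0, 0, 0, 0]
  ]
}}

```text
time: 17.15
tool_pos: [0.5039, -0.2733, 0.1896]
tcp_rot: [0.209, 3.121, -0.011]
wrist_force: [1.8, -1.0, -0.0]
width: 0.6
grip_force: 0.0
```

```bash
python3 lvl.py; python3 wedge.py w4.png | head -1
python3 - <<'E'
from h import *
s=bot.read_state(); im,d=bot.read_camera("wrist"); W=wcloud(d,s); hsv=cv2.cvtColor(im,cv2.COLOR_RGB2HSV)
m=(hsv[:,:,1]>60)&(hsv[:,:,2]>130)&(np.hypot(W[:,:,0]-.5,W[:,:,1]+.27)<.13)&(W[:,:,2]<.04)&(W[:,:,2]>.015)
p=W[m][:,:3]; r=cv2.minAreaRect((p[:,:2]*1000).astype(np.float32)); print(m.sum(),r,np.median(p[:,2]))
save("w4.png",im)
E
```

```text
('slope', np.float64(0.0022), 'hinge z', np.float64(0.0565), 'top z', np.float64(0.0565), np.int64(3086)) start ('slope', np.float64(0.0555), 'hinge z', np.float64(0.0564), 'top z', np.float64(0.0565), np.int64(3349))
[ 0.2434274  -0.14511291 -0.85995781] [ 0.49860559 -0.27016693  0.17941871]
3386 ((533.6951293945312, -274.54058837890625), (36.12089157104492, 99.10499572753906), 81.69188690185547) 0.025510985495975025Traceback (most recent call last):
  File "wedge.py", line 6, in <module>
    _,l,st,_=cv2.connectedComponentsWithStats(m.astype(np.uint8)); m=l==1+np.argmax(st[1:,4]); p=P[m]
                                                                          ~~~~~~~~~^^^^^^^^^^
    return _wrapfunc(a, 'argmax', axis=axis, out=out, **kwds)
    return bound(*args, **kwds)
ValueError: attempt to get argmax of an empty sequence
```

>>> {"method": "jog_arm", "body": {
  "motion": [
    [1, 10, 38, 0, 0],
    [1, 11, 38, 0, 0],
    [1, 11, 38, 0, 0],
    [1, 11, 38, 0, 0],
    [1, 11, 38, 0, 0],
    [1, 10, 37, 0, 0],
    [1, 0, 0, 0, 0],
    [1, 0, 0, 0, 0]
  ]
}}

```text
time: 18.12
tool_pos: [0.4649, -0.0353, 0.1787]
tcp_rot: [-0.203, -3.132, -0.0]
wrist_force: [0.6, -0.7, 1.0]
width: 1.0
grip_force: 0.0
```

```bash
cat >> lvl.py <<'E'
Q=W[:,:,:2]-o; a=Q@ax; b=Q@n; z=W[:,:,2]
T=(abs(b)<.085)&(b<-.02)&(a>.01)&(a<.1)&(abs(z-.056)<.008); print("top slope",np.polyfit(a[T],z[T],1),T.sum())
for lo in np.arange(-.16,.1,.02):
    k=(a>lo)&(a<lo+.02)&(b>-.085)&(b<-.02)&(abs(z-.055)<.01); print(round(lo,2),np.mean(z[k]).round(5),end="; ")
E
python3 lvl.py
python3 - <<'E'
from h import *
s=bot.read_state(); im,d=bot.read_camera("wrist"); W=wcloud(d,s); hsv=cv2.cvtColor(im,cv2.COLOR_RGB2HSV)
z=W[:,:,2]; near=np.hypot(W[:,:,0]-.466,W[:,:,1]+.036)<.07
m=near&(z>.07)&(z<.1); p=W[m]; print(m.sum(),cv2.minEnclosingCircle((p[:,:2]*1000).astype(np.float32)),np.percentile(p[:,2],[10,50,90,98]))
m=near&(z>.02)&(z<.1); p=W[m]; print(cv2.minEnclosingCircle((p[:,:2]*1000).astype(np.float32)),p[:,:2].min(0),p[:,:2].max(0))
M=R.from_rotvec(s["tcp_rot"]).as_matrix();print(np.degrees(np.arctan2(M[1,0],M[0,0])),s["tool_pos"],M[:,2])
save("w5.png",im)
E
```

```text
('slope', np.float64(0.0016), 'hinge z', np.float64(0.0565), 'top z', np.float64(0.0566), np.int64(3311)) start ('slope', np.float64(0.0555), 'hinge z', np.float64(0.0564), 'top z', np.float64(0.0565), np.int64(3349))
[-0.1300511  -0.89047674  0.72531579] [ 0.46619204 -0.03823297  0.17970937]
top slope [-0.00014811  0.05655619] 744
-0.16 0.05637; -0.14 0.05619; -0.12 0.05613; -0.1 0.05626; -0.08 0.05649; -0.06 0.05648; -0.04 0.05647; -0.02 0.05634; -0.0 0.056; 0.02 0.05647; 0.04 0.05667; 0.06 0.0566; 0.08 0.05645; 5612 ((466.27764892578125, -33.035648345947266), 29.57028579711914) [0.08375985 0.08494972 0.08595805 0.08656006]
((464.625244140625, -32.656978607177734), 30.07358169555664) [ 0.43559446 -0.06260349] [ 0.49372312 -0.00344418]
172.25827470797145 [ 0.46619204 -0.03823297  0.17970937] [-1.07522876e-03 -2.17805705e-04 -9.99999398e-01]
```

View pics/w5.png

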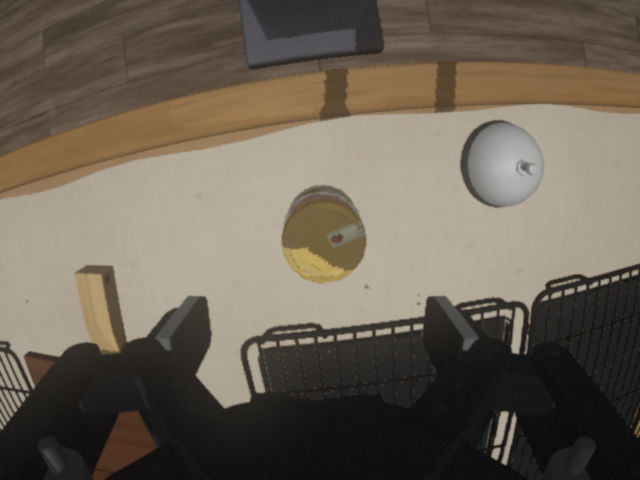

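Wrist view: the jar lid is at (324,238) between the fingers, the bell is clear at (505,165), and the released wedge is still in under the leaf at (97,305). The leaf reads level with the fixed top to about 0.2 mm. Picking the jar.

>>> {"method": "jog_arm", "body": {
  "motion": [
    [1, 2, 5, 20, 0],
    [1, 0, 0, 35, 0],
    [1, 0, 0, 35, 0],
    [1, 0, 0, 30, 0],
    [1, 0, 0, 20, 0],
    [1, 0, 0, 10, 0],
    [1, 0, 0, 5, 0],
    [1, 0, 0, 0, 0],
    [1, 0, 0, 0, 0]
  ]
}}

```text
time: 19.12
tool_pos: [0.4661, -0.0326, 0.0262]
tcp_rot: [0.211, 3.133, -0.0]
wrist_force: [-0.2, 0.1, 0.4]
width: 1.002
grip_force: 0.0
```

>>> {"method": "jog_arm", "body": {
  "motion": [
    [-1, 0, 0, 0, 0],
    [-1, 0, 0, 0, 0],
    [-1, 0, 0, 0, 0],
    [-1, 0, 0, 0, 0],
    [-1, 0, 0, 0, 0],
    [-1, 0, 0, 0, 0]
  ],
  "force": 45
}}

```text
time: 19.62
tool_pos: [0.4665, -0.0324, 0.0273]
tcp_rot: [0.209, 3.131, -0.001]
wrist_force: [-0.5, -1.9, 6.4]
width: 0.686
grip_force: 43.5
```

>>> {"method": "jog_arm", "body": {
  "motion": [
    [-1, 0, 0, -5, 0],
    [-1, 0, 0, -15, 0],
    [-1, 0, 0, -30, 0],
    [-1, 0, 0, -35, 0],
    [-1, 0, 0, -35, 0],
    [-1, 0, 0, -20, 0],
    [-1, 0, 0, -10, 0],
    [-1, 0, 0, 0, 0],
    [-1, 0, 0, 0, 0]
  ]
}}

```text
time: 20.37
tool_pos: [0.4643, -0.0318, 0.1747]
tcp_rot: [-0.21, -3.134, -0.0]
wrist_force: [-0.6, -0.4, -3.2]
width: 0.686
grip_force: 44.3
```

>>> {"method": "jog_arm", "body": {
  "motion": [
    [-1, -12, -13, 0, 0],
    [-1, -25, -26, 0, 0],
    [-1, -28, -29, 0, 0],
    [-1, -28, -29, 0, 0],
    [-1, -28, -29, 0, 0],
    [-1, -28, -29, 0, 0],
    [-1, -28, -29, 0, 0],
    [-1, -25, -26, 0, 0],
    [-1, -17, -17, 0, 0],
    [-1, -8, -9, 0, 0]
  ]
}}

```text
time: 21.2
tool_pos: [0.6582, -0.2985, 0.1703]
tcp_rot: [-0.212, -3.13, -0.002]
wrist_force: [-0.0, -0.8, -2.5]
width: 0.685
grip_force: 44.3
```

>>> {"method": "jog_arm", "body": {
  "motion": [
    [-1, 0, 0, 20, 0],
    [-1, 0, 0, 25, 0],
    [-1, 0, 0, 20, 0],
    [-1, 0, 0, 10, 0],
    [-1, 0, 0, 5, 0],
    [-1, 0, 0, 0, 0],
    [-1, 0, 0, 0, 0],
    [-1, 0, 0, 0, 0]
  ]
}}

```text
time: 21.87
tool_pos: [0.6595, -0.2965, 0.0968]
tcp_rot: [0.21, 3.132, -0.002]
wrist_force: [0.2, -0.7, -3.4]
width: 0.683
grip_force: 44.4
```

>>> {"method": "jog_arm", "body": {
  "motion": [
    [-1, 0, 0, 5, 0],
    [-1, 0, 0, 4, 0],
    [-1, 0, 0, 2, 0],
    [-1, 0, 0, 0, 0],
    [-1, 0, 0, 0, 0],
    [-1, 0, 0, 0, 0]
  ]
}}

```text
time: 22.37
tool_pos: [0.6585, -0.2961, 0.0844]
tcp_rot: [0.21, 3.134, -0.0]
wrist_force: [0.5, -0.3, -3.9]
width: 0.685
grip_force: 44.3
```

>>> {"method": "jog_arm", "body": {
  "motion": [
    [-1, 0, 0, 1, 0],
    [-1, 0, 0, 1, 0],
    [-1, 0, 0, 0, 0],
    [-1, 0, 0, 0, 0]
  ]
}}

```text
time: 22.7
tool_pos: [0.6586, -0.2962, 0.0825]
tcp_rot: [0.21, 3.134, -0.0]
wrist_force: [-0.5, -0.7, -1.8]
width: 0.686
grip_force: 44.6
```

>>> {"method": "jog_arm", "body": {
  "motion": [
    [-1, 0, 0, 1, 0],
    [-1, 0, 0, 0, 0],
    [-1, 0, 0, 0, 0]
  ]
}}

```text
time: 22.95
tool_pos: [0.6587, -0.2963, 0.0825]
tcp_rot: [0.21, 3.134, -0.0]
wrist_force: [-2.1, 0.9, 4.2]
width: 0.684
grip_force: 45.1
```

>>> {"method": "jog_arm", "body": {
  "motion": [
    [0.45, 0, 0, 0, 0],
    [0.5, 0, 0, 0, 0],
    [0.6, 0, 0, 0, 0],
    [0.8, 0, 0, 0, 0],
    [1, 0, 0, 0, 0],
    [1, 0, 0, 0, 0],
    [1, 0, 0, 0, 0]
  ]
}}

```text
time: 23.53
tool_pos: [0.6585, -0.2961, 0.0812]
tcp_rot: [-0.21, -3.135, -0.0]
wrist_force: [0.8, 0.1, -0.1]
width: 1.0
grip_force: 0.0
```

>>> {"method": "jog_arm", "body": {
  "motion": [
    [1, 0, 0, -5, 0],
    [1, 0, 0, -15, 0],
    [1, 0, 0, -30, 0],
    [1, 0, 0, -35, 0],
    [1, 0, 0, -35, 0],
    [1, 0, 0, -20, 0],
    [1, 30, 10, -5, 0],
    [1, 38, 10, 0, 0],
    [1, 38, 10, 0, 0],
    [1, 30, 10, 0, 0]
  ]
}}

```text
time: 24.37
tool_pos: [0.5271, -0.2378, 0.228]
tcp_rot: [0.21, 3.134, -0.001]
wrist_force: [-0.3, -0.0, 0.5]
width: 1.001
grip_force: 0.0
```

>>> {"method": "jog_arm", "body": {
  "motion": [
    [1, 0, 38, 0, 0],
    [1, 0, 38, 0, 0],
    [1, 0, 38, 0, 0],
    [1, 0, 38, 0, 0],
    [1, 0, 30, 0, 0],
    [1, 0, 0, 0, 0],
    [1, 0, 0, 0, 0]
  ]
}}

```text
time: 24.95
tool_pos: [0.5538, -0.0565, 0.228]
tcp_rot: [0.204, 3.133, -0.001]
wrist_force: [1.0, -0.8, -0.5]
width: 1.002
grip_force: 0.0
```

```bash
python3 lvl.py; python3 - <<'E'
from h import *
im,d=bot.read_camera("top"); W=cloud("top",d)
s,_=bot.read_camera("side")
a=cv2.resize(im[90:310,190:500],(620,440)); b=cv2.resize(s[170:290,190:400],(280,160))
im2=np.zeros((600,620,3),np.uint8); im2[:440]=a; im2[440:,:280]=b; save("fin.png",im2)
E
```

```text
('slope', np.float64(0.0016), 'hinge z', np.float64(0.0565), 'top z', np.float64(0.0566), np.int64(2818)) start ('slope', np.float64(0.0555), 'hinge z', np.float64(0.0564), 'top z', np.float64(0.0565), np.int64(3349))
[-0.69638742 -0.28591001 -0.46876418] [ 0.55332291 -0.05910557  0.22683305]
top slope [0.00386358 0.05642629] 736
-0.16 0.05598; -0.14 0.05632; -0.12 0.05622; -0.1 0.0561; -0.08 0.05645; -0.06 0.05662; -0.04 0.05656; -0.02 0.05618; -0.0 0.05599; 0.02 0.05647; 0.04 0.05674; 0.06 0.05684; 0.08 0.05661;
```

View pics/fin.png

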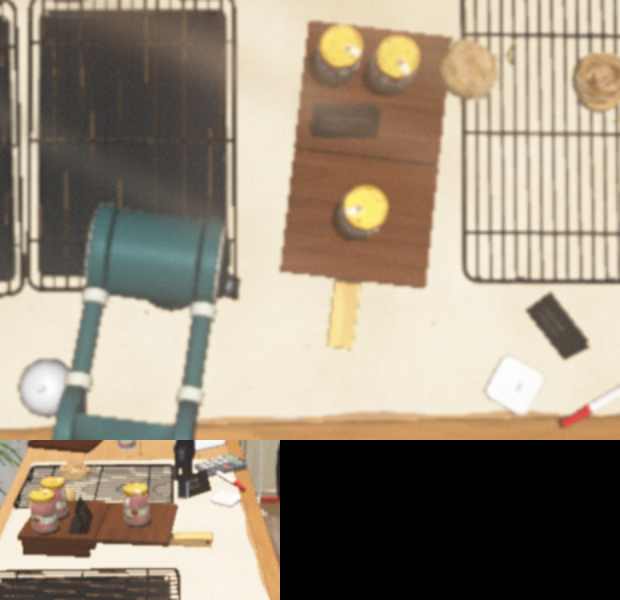

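In the final views the jar stands upright on the level leaf at (362,210) and the wedge sticks out from under it at (343,315). The bell, price stand and card reader have not moved, and the gripper is clear. Handing in.

```bash
python3 -c "
from workcell import bot
print(bot.finish_job())"
```

```text
the job is handed in; nothing more can be done
None
```

The job is handed in: the wedge is pushed in until it came up hard, holding the leaf level to within about 0.2 mm, with the jam jar upright on the leaf, everything released and nothing else disturbed.

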